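Set out a small cupboard door round its panel

ROBOT

A 6-joint arm with a two-finger parallel gripper is mounted at the origin on the work surface. World frame = base frame: x ahead of the robot, y to its left, z up, the work surface at z = 0. Lengths are in m, angles in rad, forces in N, time in s.
With the tool pointing down it reaches from about 0.25 to 0.8 m from the base axis. Payload 3.9 kg.
Tool frame: the origin (TCP) lies on the centre line of the jaws, within the pads' length; the fingertips stand 19 mm ahead of it and the grasp point (between the pads) is the TCP; z points along the fingers, y is the line along which they close (so a half turn about z gives the same grasp; the last joint's range is limited). The gripper opens to 85 mm and grips with 20 to 120 N. Pads are 22 mm wide; open, the fingers measure 114 mm over their backs; the gripper's body (76 mm by 85 mm) begins 54 mm behind the grasp point. The pads swing forward as they close: fully open they stand 13 mm farther back than shut.
Start: joints at [1.321, 0.26, -0.138, 1.173, 0, 1.571], TCP at [0.13, 0.509, 0.229] pointing down, gripper open.
Joint ranges: [-2.78, 2.78], [-0.83, 1.72], [-1.28, 1.37], [-1.9, 2.12], [-1.57, 1.48], [-3.14, 3.14]. Speed limits (rad/s): [2.57, 2.57, 3.14, 3.14, 3.14, 3.14].

INTERFACE

Orientations are given as a 3x3 rotation matrix whose columns are the frame's x, y, z axes.
In Python, from bench import monitor, viewer, robot gives the robot as it stands. The module is installed in compiled form; this text tells all that it offers.
- The arm moves only by the tool arm_command, never from a script. Its argument "motion" is one flat list of numbers, 5 for each row, row after row: the finger opening in mm, from 0 to 85.4, then the shift along the world's x, y, z in normalised numbers (1 is 1000 mm), then the turn about the world's z in shares of 2 pi rad (1.0 is 2 pi rad). In form: [gripper, x, y, z, spin, gripper, x, y, z, spin, ...]. A call has 1 to 5 rows; each row is the pose to reach, as a shift and turn from the pose commanded when the call began; what a row does not reach only later rows make up. A row lasts 1/12 s, in which the tool goes at most 41.7 mm and 7.16 degrees, less where a joint would pass 70% of its speed; a pose out of reach is approached as far as the arm can. A call with a gripper value outside its range is refused whole. The fingers move at their own pace and stop on an object; the grip force is fixed at half the most. Time passes only in rows, so rows that repeat a pose let the fingers close. It gives the time, the measured TCP pose, the force, the opening and the grip force at its end, in the units of the state.
- monitor.observe(): the state, without advancing time (a new reading comes with each control period).
- viewer.snapshot(name): name is "scene" or "top" or "wrist"; returns the picture (400x640x3 uint8, blue, green, red); there is no depth.
- viewer.get_calibration(name): a dict with "fx", "fy", "cx", "cy" (pixels), "D" ([k1, k2, p1, p2, k3] as OpenCV has them; the pictures are not rectified), "extrinsics" (4x4, takes a point from world to camera coordinates); the wrist camera has in their place "T_tool_cam" (4x4, takes a point from camera to tool coordinates, whose origin is the TCP and whose axes are the flange's). Camera axes: x right, y down, z forward; pixel columns grow to the right and rows downward; lengths in m; the calibration is good to about 2 mm. A picture is of the moment at which its call begins: read the wrist's pose just before it. get_calibration takes no time and is no camera call.
- robot.job_done(): hands the job in; it is judged then, once.
Trained networks look in the newest picture that a camera, given by its name, has taken for a name from the list of things; names that differ only in an ending like _2 or _b are one class to them, and where a whole thing is asked for, a point or a joint stands for the part that bears it (a point fixed in the world has none). Each returns a list of dicts, best first, with "conf" (0 to 1); they miss things now and then, are a little off and sometimes report something else, mostly with a low value. They report only what shows in the picture. A call takes as long as a camera call.
- viewer.look_for(camera, thing): "position" ([column, row] in pixels, amid what is visible of it).
The state is a dict: "t": time; "q": joint angles; "qd": joint speeds; "effort": joint torques, N m; "ee_pos": TCP position; "eef_rot": TCP orientation; "wrist_force": force on the tool from outside, world axes, zero at the start; "wrist_torque": the same for the moment, N m; "finger_gap": finger opening in m; "finger_force": force on a finger pad.
Only numpy, scipy, OpenCV 4.12 (cv2) and the standard library are available. Lean on these libraries where they do the work, as an engineer would, in place of code of your own. Each camera call takes 0.05 s, during which the arm holds its last target. There are 200 camera calls.

TASK

Set out the small cupboard door around its thin panel, ready for screwing: the rail with the hollow edge across the panel's arched end, hollow towards the arch; the straight rail across the square end; the stile with two round hinge bores along the panel's left side (looking down with the arched end at the top) and the plain stile along its right. Lay every piece flat and square to the panel with a gap of about 5 mm to the panel's edge, the rails centred between the stiles and the stiles' ends about level with the rails' outer edges. Do not disturb the sander, the glue bottle or the clamp.

Things in the scene. Friction and masses are not known exactly. Their poses are not given: they have to be found in the camera images.
- panel: thin loose plywood panel, 6 mm thick, flat on the bench (bench top: world z = 0): a 110 x 110 mm square, one end of which bulges 18 mm further in a shallow arch. Origin: centre of the underside of the square part. x points to the arched end (edges at x = -55, and +55 at the corners to +73 mm at the arch's middle), y to its left side (sides at y = -55 and 55 mm), z up.
- bored_stile: loose pale wooden bar, 212 x 42 x 22 mm (x, y, z), 0.14 kg, with two round 26 mm hinge bores, 12 mm deep, in its upper face 65 mm either side of the middle. Origin: centre of its underside. x along its length; either way round is the same.
- plain_stile: loose pale wooden bar, 212 x 42 x 22 mm (x, y, z), 0.14 kg, no holes. Origin: centre of its underside. x along its length; either way round is the same.
- arched_rail: loose short pale wooden rail, 110 mm long (y), 22 mm thick (z), 0.08 kg, four small screw slots in its top. Back edge (x = 21 mm) straight; the other edge is hollowed in an arc that matches the panel's arch: x = -21 mm at the middle, -39 mm at the ends, so 42 mm wide at the middle, 60 mm at the ends. Origin: on the underside, in the middle of the 42 mm waist.
- arched_rail_back (a point): middle of the arched rail's straight back edge, at its underside, 21 mm from the rail's origin along its x.
- straight_rail: loose short pale wooden rail, 42 x 110 x 22 mm (x, y, z), both edges straight, with four small pocket-screw slots in its upper face, 0.07 kg. Origin: centre of its underside. y along its length; either way round is the same.
- sander: bystander: blue and black random-orbit sander, 125 mm round pad, 132 mm high, dust box reaching 158 mm out along its x. Origin: centre of the pad's underside.
- glue_bottle: bystander: yellow glue bottle with an orange nozzle, 62 mm across, 192 mm high, standing. Origin: centre of its base.
- clamp: bystander: steel F-clamp with a dark wooden handle, lying flat, 325 mm along x and 110 mm along y, 32 mm high. Origin: on the bench under the middle of its bar (x along the bar, jaws reach to y = -92 mm).

How it is judged:
By the outcome, as a careful person would: the job done as asked, in the order asked, and still so for the second after the job is handed in, with the robot touching nothing.
It also fails if it takes over 96 s, if anything falls off the work surface, if the arm or the gripper's body presses on something with over 40 N, if the wrist force passes 120 N, or if a joint passes its speed limit or range.

## Working session

There is one attempt and no reset: what is moved stays moved. The work goes in short steps, Python scripts to look and compute and a tool call to move; the robot and the scene stay as the last step left them, time stands still between calls to the robot, and variables do not carry over. Pictures are saved under pics/ and viewed, at most 14 in all, crops included, and the job is handed in when it is done.

Besides the shell and the picture viewer there is one more tool, called after "Emit:" as a command line: name --argument value ..., lists and objects as JSON in quotes. arm_command: Moves the arm, as the interface text tells. Its arguments: {"type":"object","properties":{"motion":{"type":"array","items":{"type":"number"}}},"required":["motion"]}

```bash
mkdir -p pics
cat > h.py <<'E'
import numpy as np, cv2
from bench import monitor, viewer, robot
def cal(n):
    c=viewer.get_calibration(n)
    K=np.array([[c["fx"],0,c["cx"]],[0,c["fy"],c["cy"]],[0,0,1]]);D=np.array(c["D"],float)
    if "extrinsics" in c: T=np.array(c["extrinsics"])
    else:
        s=monitor.observe();W=np.eye(4);W[:3,:3]=s["eef_rot"];W[:3,3]=s["ee_pos"]
        T=np.linalg.inv(W@np.array(c["T_tool_cam"]))
    return K,D,T
def ray(n,px,C=None):
    K,D,T=C or cal(n)
    u=cv2.undistortPoints(np.array(px,float).reshape(-1,1,2),K,D).reshape(-1,2)
    d=np.c_[u,np.ones(len(u))]@T[:3,:3]
    return -T[:3,:3].T@T[:3,3],d
def onz(n,px,z,C=None):
    o,d=ray(n,px,C); return o+d*((z-o[2])/d[:,2])[:,None]
def proj(n,P,C=None):
    K,D,T=C or cal(n)
    return cv2.projectPoints(np.array(P,float),cv2.Rodrigues(T[:3,:3])[0],T[:3,3],K,D)[0].reshape(-1,2)
E
python3 - <<'E'
from h import *
for n in("top","scene"):
    cv2.imwrite(f"pics/{n}0.png",viewer.snapshot(n))
    K,D,T=cal(n);print(n,K[0,0],D,(-T[:3,:3].T@T[:3,3]).round(3),T[2,:3].round(3))
    for t in "panel bored_stile plain_stile arched_rail straight_rail sander glue_bottle clamp".split():
        print(t,[(np.round(r["position"]),round(r["conf"],2),onz(n,r["position"],.022)[0].round(3)) for r in viewer.look_for(n,t)][:3])
s=monitor.observe();print(s["t"],s["eef_rot"],s["ee_pos"])
E
```

```text
top 474.3323359788812 [-0.08292046  0.          0.          0.          0.        ] [0.28  0.004 1.577] [ 0.207 -0.008 -0.978]
panel [(array([311., 214.]), 0.94, array([0.571, 0.023, 0.022]))]
bored_stile [(array([398., 222.]), 0.68, array([ 0.527, -0.265,  0.022]))]
plain_stile [(array([441., 244.]), 0.75, array([ 0.446, -0.402,  0.022])), (array([400., 223.]), 0.6, array([ 0.523, -0.27 ,  0.022]))]
arched_rail [(array([239., 232.]), 0.9, array([0.52 , 0.264, 0.022]))]
straight_rail [(array([194., 256.]), 0.57, array([0.449, 0.414, 0.022]))]
sander [(array([394., 144.]), 0.97, array([ 0.799, -0.275,  0.022]))]
glue_bottle [(array([228., 166.]), 0.73, array([0.751, 0.296, 0.022]))]
clamp [(array([317., 145.]), 0.88, array([ 0.809, -0.009,  0.022]))]
scene 441.4653018167285 [-0.08564885  0.          0.          0.          0.        ] [1.244 0.021 0.947] [-0.576 -0.02  -0.817]
panel [(array([328., 200.]), 0.75, array([0.599, 0.02 , 0.022]))]
bored_stile [(array([221., 178.]), 0.81, array([ 0.547, -0.266,  0.022])), (array([471., 168.]), 0.36, array([0.469, 0.404, 0.022]))]
plain_stile [(array([178., 156.]), 0.56, array([ 0.479, -0.4  ,  0.022]))]
arched_rail [(array([419., 181.]), 0.83, array([0.522, 0.257, 0.022]))]
straight_rail [(array([472., 170.]), 0.87, array([0.473, 0.406, 0.022]))]
sander [(array([201., 262.]), 0.7, array([ 0.793, -0.268,  0.022]))]
glue_bottle [(array([449., 244.]), 0.84, array([0.71 , 0.317, 0.022]))]
clamp [(array([309., 287.]), 0.71, array([ 0.84 , -0.013,  0.022])), (array([473., 168.]), 0.39, array([0.467, 0.412, 0.022]))]
0.9 [[-9.68962593e-01  2.47207390e-01  1.13751147e-05]
 [ 2.47207390e-01  9.68962592e-01  2.33358493e-05]
 [-5.25326622e-06  2.54235775e-05 -1.00000000e+00]] [0.12978138 0.5087051  0.22941427]
```

View pics/top0.png

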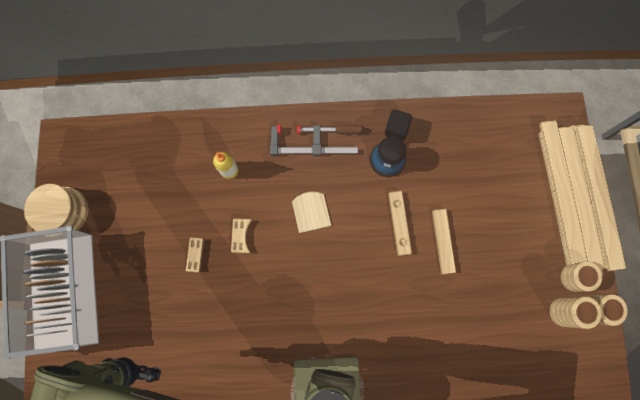

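View pics/scene0.png

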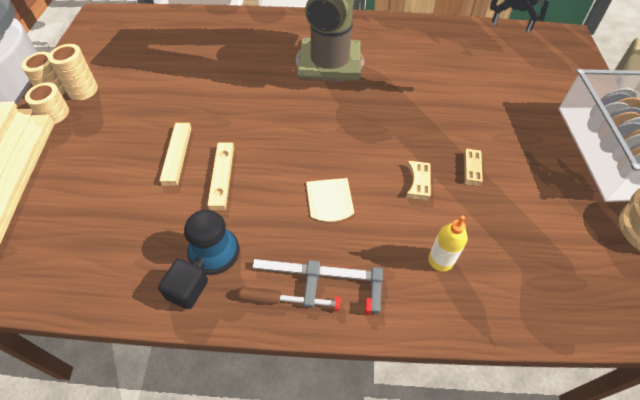

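The top view shows the panel near (311,214) with its arch facing away from the robot. The rails are to the left at (194,256) and (239,232, hollow to the right). The bored stile is at (399,223) and the plain stile at (443,241). The scene view agrees. Next I check the wrist camera.

Run:
```python
from h import *
c=viewer.get_calibration("wrist");print({k:np.round(v,3) for k,v in c.items()})
C=cal("wrist");print(onz("wrist",[[0,0],[639,0],[639,399],[0,399],[320,200]],0,C).round(3))
```

```text
{'fx': np.float64(284.729), 'fy': np.float64(284.729), 'cx': np.float64(321.431), 'cy': np.float64(200.795), 'D': array([-0.021,  0.   ,  0.   ,  0.   ,  0.   ]), 'T_tool_cam': array([[ 0.001, -0.955, -0.297,  0.076],
       [ 1.   ,  0.002, -0.001, -0.001],
       [ 0.002, -0.297,  0.955, -0.144],
       [ 0.   ,  0.   ,  0.   ,  1.   ]])}
[[-0.162  0.194  0.   ]
 [ 0.022  0.916  0.   ]
 [ 0.683  0.971  0.   ]
 [ 0.395 -0.175  0.   ]
 [ 0.167  0.496  0.   ]]
```

The manual's scale: shifts go in shares of 1000 mm and turns go in shares of 2 pi rad. Converting my numbers, 195 mm is 0.195, 160 mm is 0.16.

Emit:
arm_command --motion '[85, 0.04, -0.01, 0.016, 0, 85, 0.08, -0.022, 0.032, 0, 85, 0.12, -0.033, 0.048, 0, 85, 0.16, -0.045, 0.064, 0, 85, 0.195, -0.055, 0.07, 0]'

```text
t: 1.32
ee_pos: [0.3203, 0.4553, 0.3]
eef_rot: [[-0.969, 0.246, 0.001], [0.246, 0.969, 0.002], [-0.001, 0.002, -1.0]]
wrist_force: [-0.3, 0.7, 0.0]
finger_gap: 0.0855
finger_force: 0.0
```

```bash
cat >> h.py <<'E'
from scipy.optimize import minimize
import glob,pickle
def rect(a,b): return np.array([[a,b],[-a,b],[-a,-b],[a,-b]])/2
_R=(55**2+18**2)/36
_y=np.linspace(-55,55,23); _arc=np.sqrt(_R**2-_y**2)-(_R-18)  # 18 mid,0 ends
SH={"stile":(rect(212,42)*1e-3,.022),"straight":(rect(42,110)*1e-3,.022),
"panel":(np.r_[[[-55,55],[-55,-55]],np.c_[55+_arc,_y]]*1e-3,.006),
"arched":(np.r_[[[21,55],[21,-55]],np.c_[-39+_arc,_y]]*1e-3,.022)}
def shot(n,name):
    C=cal(n);im=viewer.snapshot(n);cv2.imwrite(f"pics/{name}.png",im);pickle.dump((n,im,C),open(f"pics/{name}.pkl","wb"));return n,im,C
def load(name): return pickle.load(open(f"pics/{name}.pkl","rb"))
def mask(im):  # pale wood
    h=cv2.cvtColor(im,cv2.COLOR_BGR2HSV)
    return ((h[...,2]>150)&(h[...,0]<32)&(h[...,0]>8)&(im[...,1]>115)).astype(np.uint8)*255
def sil(sh,p,n,C,z0=0,S=4):
    P,h=SH[sh];c,s=np.cos(p[2]),np.sin(p[2]);Q=P@np.array([[c,s],[-s,c]])+p[:2]
    t=proj(n,np.c_[Q,np.full(len(Q),z0+h)],C);b=proj(n,np.c_[Q,np.full(len(Q),z0)],C)
    return t,b
def render(sh,p,n,C,off,wh,z0=0):
    S=4;m=np.zeros((wh[1]*S,wh[0]*S),np.uint8)
    t,b=[((q-off+.5)*S-.5)*16 for q in sil(sh,p,n,C,z0)]
    t=np.round(t).astype(int);b=np.round(b).astype(int)
    cv2.fillPoly(m,[t],255,shift=4);cv2.fillPoly(m,[b],255,shift=4)
    for i in range(len(t)):
        j=(i+1)%len(t);cv2.fillPoly(m,[np.array([t[i],t[j],b[j],b[i]])],255,shift=4)
    return cv2.resize(m,wh,interpolation=cv2.INTER_AREA)
def fit(sh,p0,views,zfree=False):
    data=[]
    for n,im,C in views:
        t,b=sil(sh,p0,n,C);a=np.r_[t,b];lo=np.maximum(np.floor(a.min(0)-12),0).astype(int);hi=np.minimum(np.ceil(a.max(0)+12),[640,400]).astype(int)
        m=mask(im);m=cv2.morphologyEx(m,cv2.MORPH_CLOSE,np.ones((7,7))) 
        data.append((n,C,lo,tuple(int(v) for v in hi-lo),cv2.GaussianBlur(m,(0,0),.7)[lo[1]:hi[1],lo[0]:hi[0]].astype(float)))
    def cost(v,blur=0):
        e=0
        for n,C,lo,wh,m in data:
            r=cv2.GaussianBlur(render(sh,p0+v[:3]*[.01,.01,.1],n,C,lo,wh,v[3]*.01 if zfree else 0),(0,0),.7).astype(float)
            e+=np.abs(r-m).sum()/max(m.sum(),1)
        return e/len(data)
    k=4 if zfree else 3;best=None;x=np.zeros(k)
    for s in (1,.5,.15):
        r=minimize(cost,x,method="Nelder-Mead",options=dict(initial_simplex=np.r_[[x],x+s*np.eye(k)],xatol=5e-3,fatol=1e-5,maxiter=300));x=r.x
    return p0+x[:3]*[.01,.01,.1],r.fun,(x[3]*.01 if zfree else 0)
E
python3 - <<'E'
from h import *
shot("wrist","w1");shot("top","t1")
E
```

```text
(no output)
```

In the tool's units: -120 mm is -0.12, 100 mm is 0.1.

Emit:
arm_command --motion '[85, 0.03, -0.03, -0.025, 0, 85, 0.06, -0.06, -0.05, 0, 85, 0.085, -0.09, -0.07, 0, 85, 0.1, -0.12, -0.08, 0, 85, 0.1, -0.12, -0.08, 0]'

```text
t: 1.83
ee_pos: [0.4188, 0.3305, 0.215]
eef_rot: [[-0.968, 0.251, -0.003], [0.251, 0.968, -0.006], [0.002, -0.006, -1.0]]
wrist_force: [0.3, -0.9, 0.2]
finger_gap: 0.0849
finger_force: 0.0
```

Run:
```python
from h import *
w2=shot("wrist","w2");w1=load("w1")
for sh,p0 in (("straight",[.46,.41,1.5]),("arched",[.52,.262,1.5])):
  p0=np.array(p0)
  for nm,v in (("w1",[w1]),("w2",[w2]),("both",[w1,w2])):
    try:print(sh,nm,fit(sh,p0,v,nm=="both"))
    except Exception as e:print(nm,e)
im=w2[1];m=cv2.cvtColor(mask(im),cv2.COLOR_GRAY2BGR);cv2.imwrite("pics/w2m.png",np.vstack([im,m])[:, :][::1])
print(monitor.observe()["ee_pos"])
```

```text
straight w1 (array([0.4540485 , 0.41529721, 1.47614585]), np.float64(0.1279526857006994), 0)
straight w2 (array([0.45463756, 0.41637462, 1.46191164]), np.float64(0.12164429961267435), 0)
straight both (array([0.45219368, 0.4153336 , 1.46583868]), np.float64(0.10294318117659165), np.float64(0.007959090308929185))
arched w1 (array([0.52024417, 0.27792218, 1.17734894]), np.float64(0.5846027448920496), 0)
arched w2 (array([0.50985446, 0.26689769, 1.50313718]), np.float64(0.43570911391220746), 0)
arched both (array([0.50661729, 0.27010474, 1.48165557]), np.float64(0.5206190561679334), np.float64(0.009590851276766446))
[0.41876659 0.33097826 0.21546492]
```

```bash
python3 -c "
import cv2;a=cv2.imread('pics/w2m.png');cv2.imwrite('pics/w2v.png',cv2.resize(a,(480,600)))"
```

```text
(no output)
```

View pics/w2v.png

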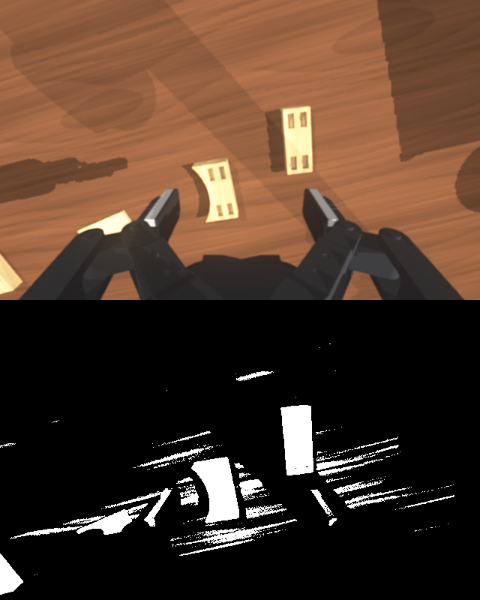

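The wrist view shows both rails clearly: straight at about (395,187) and arched at about (290,255) in full-resolution pixels. The mask leaks onto bench grain, so I'll refine the colour test.

Run:
```python
import re
s=open("h.py").read()
a=s.index("def mask");b=s.index("def sil")
s=s[:a]+'''def mask(im,r=1.0):  # pale wood: green/red ratio high, blue/red not too low
    f=cv2.GaussianBlur(im,(0,0),.6).astype(float)+1
    q=f[...,1]/f[...,2]
    return ((q>.755)&(f[...,2]>90)&(f[...,0]/f[...,2]<.85)).astype(np.uint8)*255
'''+s[b:]
open("h.py","w").write(s)
from h import *
w1,w2=load("w1"),load("w2");im=w2[1]
for nm,(x,y) in dict(straight=(393,190),arched=(312,245),bench=(350,255),bench2=(330,270),bench3=(200,200),side=(270,265)).items():
    p=im[y-2:y+3,x-2:x+3].reshape(-1,3).mean(0);print(nm,p.round(),round(p[1]/p[2],3),round(p[0]/p[2],3))
for sh,p0 in (("straight",[.46,.41,1.5]),("arched",[.52,.262,1.5])):
  p0=np.array(p0)
  for nm,v in (("w1",[w1]),("w2",[w2]),("both",[w1,w2])): print(sh,nm,fit(sh,p0,v,nm=="both"))
m=cv2.cvtColor(mask(im),cv2.COLOR_GRAY2BGR)
cv2.imwrite("pics/w2n.png",cv2.resize(np.hstack([im[120:320,200:440],m[120:320,200:440]]),(800,333)))
```

```text
straight [192. 249. 255.] 0.977 0.751
arched [ 81. 122. 178.] 0.684 0.453
bench [ 75. 114. 176.] 0.648 0.428
bench2 [ 71. 107. 163.] 0.656 0.435
bench3 [ 75. 112. 176.] 0.64 0.427
side [ 57.  88. 131.] 0.668 0.438
straight w1 (array([0.45524104, 0.41433011, 1.45318872]), np.float64(0.037135920175415234), 0)
straight w2 (array([0.45519605, 0.41553682, 1.44832109]), np.float64(0.01696687141298399), 0)
straight both (array([0.45448059, 0.41502195, 1.45353564]), np.float64(0.029625113923228523), np.float64(0.001817157795698271))
arched w1 (array([0.51272051, 0.26723252, 1.45483531]), np.float64(0.37239663171663906), 0)
arched w2 (array([0.51196332, 0.26603388, 1.49323939]), np.float64(0.022024329542701504), 0)
arched both (array([0.51217866, 0.26624746, 1.48738934]), np.float64(0.20261632461127016), np.float64(0.00019325174086948203))
```

View pics/w2n.png

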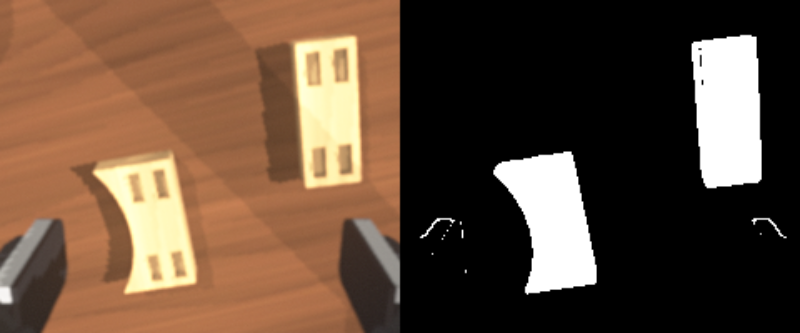

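The rails fit well: the mask residual is about 2% and the two-view height error is 2 mm or less. Next I look at the panel and stiles.

In the tool's units: -195 mm is -0.195, -156 mm is -0.156.

Emit:
arm_command --motion '[85, 0.012, -0.039, 0, 0, 85, 0.024, -0.078, 0, 0, 85, 0.036, -0.117, 0, 0, 85, 0.048, -0.156, 0, 0, 85, 0.06, -0.195, 0, 0]'

```text
t: 2.3
ee_pos: [0.4788, 0.1403, 0.2188]
eef_rot: [[-0.969, 0.245, 0.001], [0.245, 0.969, 0.001], [-0.001, 0.001, -1.0]]
wrist_force: [1.0, -0.3, 0.7]
finger_gap: 0.0849
finger_force: 0.0
```

In the tool's units: -100 mm is -0.1, -78 mm is -0.078.

Emit:
arm_command --motion '[85, 0.012, -0.039, 0, 0, 85, 0.024, -0.078, 0, 0, 85, 0.036, -0.1, 0, 0, 85, 0.036, -0.1, 0, 0, 85, 0.036, -0.1, 0, 0]'

```text
t: 2.72
ee_pos: [0.5153, 0.0407, 0.2184]
eef_rot: [[-0.969, 0.249, 0.001], [0.249, 0.969, 0.001], [-0.0, 0.001, -1.0]]
wrist_force: [-0.3, 0.8, -0.5]
finger_gap: 0.085
finger_force: 0.0
```

Run:
```python
from h import *
w=shot("wrist","w3");print(fit("panel",np.array([.57,.02,.12]),[w],True))
print(fit("panel",np.array([.57,.02,.12]),[w]))
```

```text
(array([0.57485385, 0.02230488, 0.18086466]), np.float64(0.007669199986915419), np.float64(0.004894016776707302))
(array([0.5766447 , 0.02194934, 0.17598006]), np.float64(0.022275953811429383), 0)
```

In the tool's units: -200 mm is -0.2, -160 mm is -0.16.

Emit:
arm_command --motion '[85, -0.008, -0.04, 0, 0, 85, -0.016, -0.08, 0, 0, 85, -0.024, -0.12, 0, 0, 85, -0.032, -0.16, 0, 0, 85, -0.04, -0.2, 0, 0]'

```text
t: 3.18
ee_pos: [0.4744, -0.1587, 0.2184]
eef_rot: [[-0.97, 0.243, 0.001], [0.243, 0.97, 0.001], [-0.0, 0.001, -1.0]]
wrist_force: [1.2, -0.4, -0.8]
finger_gap: 0.0848
finger_force: 0.0
```

In the tool's units: -110 mm is -0.11, -80 mm is -0.08.

Emit:
arm_command --motion '[85, -0.008, -0.04, 0, 0, 85, -0.016, -0.08, 0, 0, 85, -0.024, -0.11, 0, 0, 85, -0.024, -0.11, 0, 0, 85, -0.024, -0.11, 0, 0]'

```text
t: 3.6
ee_pos: [0.4509, -0.2689, 0.2181]
eef_rot: [[-0.969, 0.248, 0.0], [0.248, 0.969, 0.001], [0.0, 0.001, -1.0]]
wrist_force: [0.4, 0.4, 0.2]
finger_gap: 0.085
finger_force: 0.0
```

Run:
```python
from h import *
w=shot("wrist","w4");w3=load("w3")
for nm,p in(("bored",[.525,-.268,.15]),("plain",[.455,-.40,.13])):
    p=np.array(p);print(nm,fit("stile",p,[w]),fit("stile",p,[w],True))
    for t in("bored_stile","plain_stile"):print(t,[(np.round(r["position"]),round(r["conf"],2)) for r in viewer.look_for("wrist",t)][:3])
print(fit("panel",np.array([.57,.02,.12]),[w3,w],True))
cv2.imwrite("pics/w34.png",cv2.resize(np.vstack([w3[1],w[1]]),(480,600)));print(monitor.observe()["ee_pos"])
```

```text
bored (array([ 0.52667178, -0.27187847,  0.07064339]), np.float64(0.013562693120956397), 0) (array([ 0.52633819, -0.27199681,  0.06913428]), np.float64(0.013313124349922809), np.float64(0.0005301897258748091))
bored_stile [(array([331., 220.]), 0.56)]
plain_stile [(array([210., 192.]), 0.85)]
plain (array([ 0.45635749, -0.41433588,  0.05483618]), np.float64(0.07182523507533158), 0) (array([ 0.45739854, -0.40850275,  0.05399866]), np.float64(0.10988495982082958), np.float64(0.011793425318366708))
bored_stile [(array([331., 220.]), 0.56)]
plain_stile [(array([210., 192.]), 0.85)]
(array([0.57592388, 0.02124809, 0.17900532]), np.float64(0.015991785326609474), np.float64(0.0007171769914087181))
[ 0.45122674 -0.26764787  0.21813428]
```

View pics/w34.png

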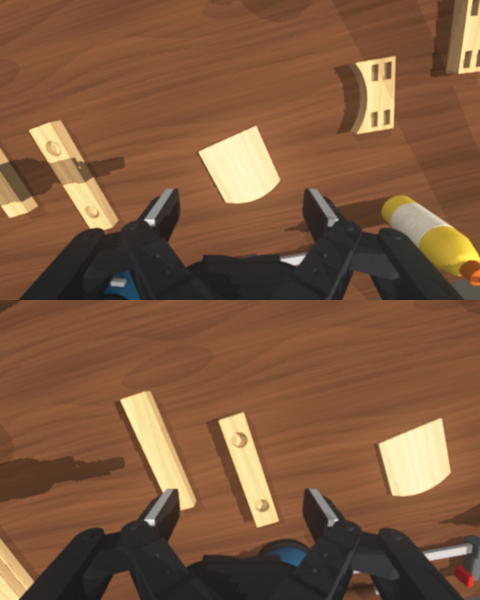

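The panel fits (0.5755, 0.0215), yaw 0.178. The bored stile with its two holes is at picture (331,220) and the plain stile is to its left at (210,192). I start with the arched rail.

In the tool's units: 200 mm is 0.2, 160 mm is 0.16, 0.173 rad is 0.0275.

Emit:
arm_command --motion '[85, 0, 0.04, 0, 0.008, 85, 0.005, 0.08, 0, 0.0159, 85, 0.01, 0.12, 0, 0.0239, 85, 0.015, 0.16, 0, 0.0275, 85, 0.02, 0.2, 0, 0.0275]'

```text
t: 4.27
ee_pos: [0.4704, -0.0666, 0.2183]
eef_rot: [[-0.997, 0.075, 0.001], [0.075, 0.997, 0.0], [-0.0, 0.0, -1.0]]
wrist_force: [0.9, 0.2, 0.2]
finger_gap: 0.0851
finger_force: 0.0
```

In the tool's units: 200 mm is 0.2, 160 mm is 0.16.

Emit:
arm_command --motion '[85, 0.005, 0.04, 0, 0, 85, 0.01, 0.08, 0, 0, 85, 0.015, 0.12, 0, 0, 85, 0.02, 0.16, 0, 0, 85, 0.025, 0.2, 0, 0]'

```text
t: 4.68
ee_pos: [0.4949, 0.1337, 0.2183]
eef_rot: [[-0.997, 0.074, 0.0], [0.074, 0.997, 0.0], [-0.0, 0.0, -1.0]]
wrist_force: [0.7, -0.9, -0.3]
finger_gap: 0.0849
finger_force: 0.0
```

Emit:
arm_command --motion '[85, 0.005, 0.04, -0.02, 0, 85, 0.01, 0.08, -0.04, 0, 85, 0.016, 0.12, -0.07, 0, 85, 0.016, 0.134, -0.1, 0, 85, 0.016, 0.134, -0.1, 0]'

```text
t: 5.1
ee_pos: [0.5082, 0.2685, 0.1128]
eef_rot: [[-0.998, 0.07, -0.006], [0.07, 0.998, -0.001], [0.006, -0.002, -1.0]]
wrist_force: [-0.9, -1.1, -0.5]
finger_gap: 0.085
finger_force: 0.0
```

Run:
```python
from h import *
w=shot("wrist","w5");print(fit("arched",np.array([.512,.266,1.493]),[w]))
s=monitor.observe();print(s["ee_pos"],np.arctan2(*s["eef_rot"][1::-1,1] if 0 else (s["eef_rot"][1][1],s["eef_rot"][0][1])))
```

```text
(array([0.51172945, 0.26642066, 1.49572925]), np.float64(0.016149492639377823), 0)
[0.50808112 0.26679726 0.11388032] 1.4996229717284875
```

In the tool's units: -86 mm is -0.086, -80 mm is -0.08.

Emit:
arm_command --motion '[85, 0.004, 0, -0.03, 0, 85, 0.004, 0, -0.06, 0, 85, 0.004, 0, -0.08, 0, 85, 0.004, 0, -0.086, 0, 85, 0.004, 0, -0.086, 0]'

```text
t: 5.57
ee_pos: [0.5144, 0.2636, 0.0315]
eef_rot: [[-0.997, 0.077, -0.002], [0.077, 0.997, -0.002], [0.002, -0.002, -1.0]]
wrist_force: [0.2, 0.1, 0.6]
finger_gap: 0.0847
finger_force: 0.0
```

In the tool's units: -4 mm is -0.004, -2 mm is -0.002.

Emit:
arm_command --motion '[85, -0.002, 0.002, -0.004, 0, 40, -0.002, 0.002, -0.004, 0, 20, -0.002, 0.002, -0.004, 0, 20, -0.002, 0.002, -0.004, 0, 20, -0.002, 0.002, -0.004, 0]'

```text
t: 5.98
ee_pos: [0.5144, 0.2668, 0.0291]
eef_rot: [[-0.997, 0.077, 0.002], [0.077, 0.997, 0.001], [-0.002, 0.001, -1.0]]
wrist_force: [0.2, -0.6, 0.3]
finger_gap: 0.0381
finger_force: 0.0
```

Emit:
arm_command --motion '[20, 0, 0, 0, 0, 20, 0, 0, 0, 0, 20, 0, 0, 0, 0, 20, 0, 0, 0, 0, 20, 0, 0, 0, 0]'

```text
t: 6.4
ee_pos: [0.5136, 0.2664, 0.028]
eef_rot: [[-0.997, 0.077, -0.0], [0.077, 0.997, -0.0], [0.0, -0.0, -1.0]]
wrist_force: [0.3, 0.5, 0.4]
finger_gap: 0.0202
finger_force: 0.0
```

Run:
```python
from h import *
shot("wrist","w6")
```

```text
(no output)
```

View pics/w6.png

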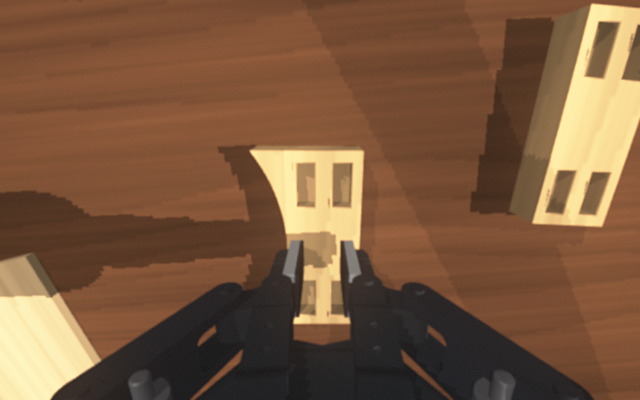

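The fingers closed above the rail without touching it. In the picture the tips at (300,245) and (343,245) show nearer to the camera than the rail's top. They sit about 6 mm behind the nominal TCP, so I open, go lower and watch the force.

Emit:
arm_command --motion '[85, -0.002, 0, 0, 0, 85, -0.002, 0, 0, 0, 85, -0.002, 0, 0, 0, 85, -0.002, 0, 0, 0, 85, -0.002, 0, -0.004, 0]'

```text
t: 6.87
ee_pos: [0.5123, 0.2668, 0.0246]
eef_rot: [[-0.997, 0.077, 0.001], [0.077, 0.997, 0.001], [-0.001, 0.001, -1.0]]
wrist_force: [-0.2, 0.3, 0.9]
finger_gap: 0.0785
finger_force: 0.0
```

In the tool's units: -9 mm is -0.009, -6 mm is -0.006.

Emit:
arm_command --motion '[85, 0, 0, -0.003, 0, 85, 0, 0, -0.006, 0, 85, 0, 0, -0.009, 0, 85, 0, 0, -0.009, 0]'

```text
t: 7.2
ee_pos: [0.5111, 0.2661, 0.0141]
eef_rot: [[-0.997, 0.077, -0.001], [0.077, 0.997, -0.001], [0.001, -0.001, -1.0]]
wrist_force: [-0.7, -0.1, -0.5]
finger_gap: 0.0854
finger_force: 0.0
```

Run:
```python
from h import *
shot("wrist","w7");s=monitor.observe();print(s["ee_pos"],s["wrist_force"],s["finger_gap"])
```

```text
[0.51124095 0.26621514 0.01444533] [-0.20253388  0.59344069  0.39138743] 0.08522439023967304
```

View pics/w7.png

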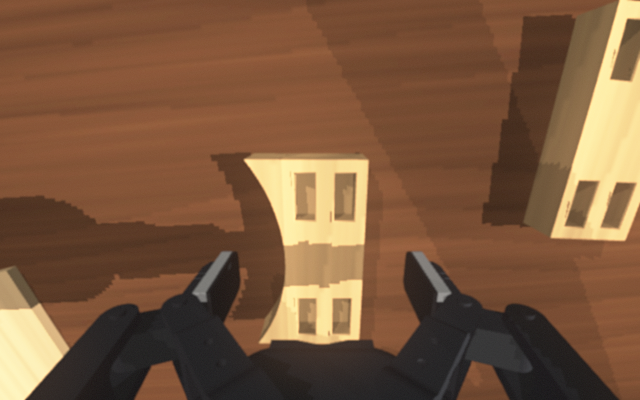

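Still no contact at TCP z 14 mm with the fingers open. The tips at (237,252) and (406,252) straddle the rail's waist at about (322,258), so I go lower.

In the tool's units: -11 mm is -0.011, -8 mm is -0.008.

Emit:
arm_command --motion '[85, 0, 0, -0.004, 0, 85, 0, 0, -0.008, 0, 85, 0, 0, -0.011, 0, 85, 0, 0, -0.011, 0]'

```text
t: 7.58
ee_pos: [0.5111, 0.2661, 0.0032]
eef_rot: [[-0.997, 0.077, -0.001], [0.077, 0.997, -0.001], [0.001, -0.001, -1.0]]
wrist_force: [0.6, 0.2, 0.6]
finger_gap: 0.0846
finger_force: 0.0
```

Emit:
arm_command --motion '[60, 0, 0, 0, 0, 45, 0, 0, 0, 0, 30, 0, 0, 0, 0, 30, 0, 0, 0, 0, 30, 0, 0, 0, 0]'

```text
t: 8.0
ee_pos: [0.5122, 0.2667, 0.0046]
eef_rot: [[-0.997, 0.077, 0.001], [0.077, 0.997, 0.001], [-0.001, 0.001, -1.0]]
wrist_force: [0.1, 1.1, 2.9]
finger_gap: 0.0408
finger_force: 62.8
```

In the tool's units: 70 mm is 0.07, -65 mm is -0.065, -0.12 rad is -0.0191.

Emit:
arm_command --motion '[30, 0, 0, 0.02, 0, 30, 0, 0, 0.05, 0, 30, 0.005, -0.015, 0.07, -0.0191, 30, 0.02, -0.04, 0.07, -0.0382, 30, 0.035, -0.065, 0.07, -0.0573]'

```text
t: 8.42
ee_pos: [0.5479, 0.202, 0.076]
eef_rot: [[-0.905, 0.426, 0.003], [0.426, 0.905, 0.001], [-0.003, 0.003, -1.0]]
wrist_force: [0.6, -1.2, -2.0]
finger_gap: 0.0407
finger_force: 62.4
```

In the tool's units: -100 mm is -0.1, -80 mm is -0.08, -0.6 rad is -0.0955.

Emit:
arm_command --motion '[30, 0.016, -0.02, 0, -0.0191, 30, 0.032, -0.04, 0, -0.0382, 30, 0.048, -0.06, 0, -0.0573, 30, 0.064, -0.08, 0, -0.0764, 30, 0.08, -0.1, 0, -0.0955]'

```text
t: 8.83
ee_pos: [0.6271, 0.1003, 0.0739]
eef_rot: [[-0.504, 0.864, -0.0], [0.864, 0.504, -0.0], [0.0, -0.0, -1.0]]
wrist_force: [0.2, 0.6, -0.0]
finger_gap: 0.0402
finger_force: 62.3
```

In the tool's units: -62 mm is -0.062, 46 mm is 0.046, -0.358 rad is -0.057.

Emit:
arm_command --motion '[30, 0.016, -0.02, 0, -0.0191, 30, 0.032, -0.04, 0, -0.0382, 30, 0.046, -0.062, 0, -0.057, 30, 0.046, -0.062, 0, -0.057, 30, 0.046, -0.062, 0, -0.057]'

```text
t: 9.25
ee_pos: [0.673, 0.0382, 0.0735]
eef_rot: [[-0.174, 0.985, -0.0], [0.985, 0.174, 0.0], [0.0, -0.0, -1.0]]
wrist_force: [-0.7, 0.7, 0.0]
finger_gap: 0.0406
finger_force: 62.3
```

```bash
cat >> h.py <<'E'
def tool():
    s=monitor.observe();R=s["eef_rot"];return np.r_[s["ee_pos"],np.arctan2(R[1][1],R[0][1])].round(4),s["finger_gap"]
E
python3 - <<'E'
from h import *
for n in ("top","scene","wrist"): shot(n,"a_"+n)
print(tool())
w,s=load("a_wrist")[1],load("a_scene")[1]
cv2.imwrite("pics/a.png",np.hstack([cv2.resize(w,(480,300)),cv2.resize(s[140:320,220:400],(300,300))]))
E
```

```text
(array([0.6717, 0.0402, 0.0737, 0.1776]), 0.04049003937400594)
```

View pics/a.png

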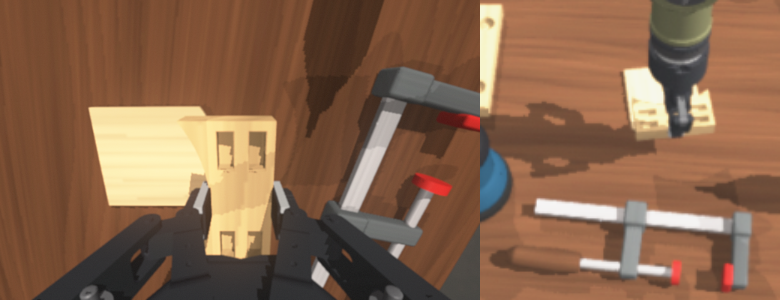

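The rail is held level, with its hollow facing the panel's arch. I lower and release it.

In the tool's units: -69 mm is -0.069, -66 mm is -0.066.

Emit:
arm_command --motion '[30, 0, 0, -0.025, 0, 30, 0, 0, -0.045, 0, 30, 0, 0, -0.06, 0, 30, 0, 0, -0.066, 0, 30, 0, 0, -0.069, 0]'

```text
t: 9.82
ee_pos: [0.6702, 0.0406, 0.0046]
eef_rot: [[-0.177, 0.984, -0.004], [0.984, 0.177, 0.0], [0.001, -0.004, -1.0]]
wrist_force: [-7.6, -1.0, 14.4]
finger_gap: 0.0408
finger_force: 64.3
```

In the tool's units: 10 mm is 0.01.

Emit:
arm_command --motion '[30, 0, 0, 0, 0, 50, 0, 0, 0, 0, 50, 0, 0, 0, 0, 50, 0, 0, 0, 0, 60, 0, 0, 0.01, 0]'

```text
t: 10.23
ee_pos: [0.6715, 0.0395, 0.014]
eef_rot: [[-0.175, 0.985, -0.003], [0.985, 0.175, -0.0], [0.0, -0.003, -1.0]]
wrist_force: [-0.4, 0.8, -0.4]
finger_gap: 0.0592
finger_force: 0.0
```

In the tool's units: 120 mm is 0.12, -100 mm is -0.1.

Emit:
arm_command --motion '[70, 0, 0, 0.02, 0, 85, -0.02, 0, 0.05, 0, 85, -0.06, 0, 0.085, 0, 85, -0.1, 0.01, 0.12, 0, 85, -0.1, 0.01, 0.12, 0]'

```text
t: 10.65
ee_pos: [0.571, 0.0496, 0.1389]
eef_rot: [[-0.175, 0.985, 0.002], [0.985, 0.175, 0.001], [0.0, 0.002, -1.0]]
wrist_force: [-0.1, 0.1, 0.1]
finger_gap: 0.0852
finger_force: 0.0
```

```bash
cat >> h.py <<'E'
def rel(p,q): # q in p's frame, mm and deg
    c,s=np.cos(p[2]),np.sin(p[2]);d=(q[:2]-p[:2])*1e3
    return np.array([c*d[0]+s*d[1],-s*d[0]+c*d[1],np.degrees(q[2]-p[2])]).round(1)
E
python3 - <<'E'
from h import *
w=shot("wrist","w8");print(tool())
p,e,_=fit("panel",np.array([.5755,.0215,.178]),[w]);q,f,_=fit("arched",np.array([.672,.039,.178]),[w])
print(p,e,q,f,rel(p,q))
cv2.imwrite("pics/w8v.png",w[1])
E
```

```text
(array([0.5695, 0.0503, 0.1412, 0.1767]), 0.084927009583303)
[0.58254897 0.02293246 0.17928687] 0.14488646413508743 [0.67074318 0.03971746 0.20508662] 0.37278535373124144 [89.8  0.8  1.5]
```

View pics/w8v.png

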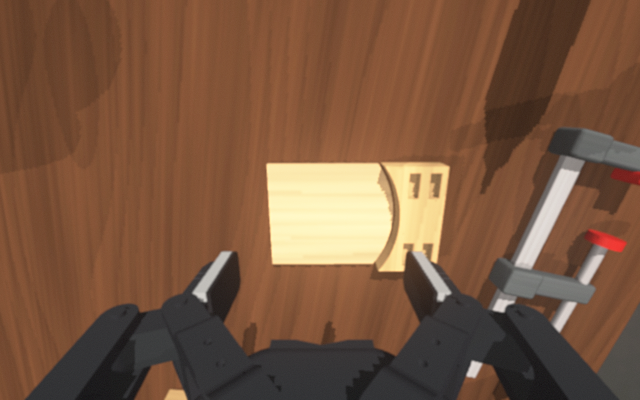

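The arched rail lies beside the arch in the picture, the panel at (330,213) and the rail at (415,215). The finger partly hides the rail, so I back off for a clean joint fit.

In the tool's units: -90 mm is -0.09, -70 mm is -0.07.

Emit:
arm_command --motion '[85, 0, -0.035, 0.02, 0, 85, 0, -0.07, 0.04, 0, 85, 0, -0.09, 0.06, 0, 85, 0, -0.09, 0.06, 0, 85, 0, -0.09, 0.06, 0]'

```text
t: 11.12
ee_pos: [0.5741, -0.0416, 0.1969]
eef_rot: [[-0.173, 0.985, 0.004], [0.985, 0.173, 0.0], [-0.001, 0.004, -1.0]]
wrist_force: [-0.1, 1.0, -0.4]
finger_gap: 0.0848
finger_force: 0.0
```

```bash
cat >> h.py <<'E'
def jfit(shs,p0,views,rounds=2):
    """joint silhouette fit of several pieces (union render)"""
    P=[np.array(p,float) for p in p0];data=[]
    for n,im,C in views:
        a=np.vstack([np.r_[sil(s,p,n,C)] for s,p in zip(shs,P)]);lo=np.maximum(np.floor(a.min(0)-10),0).astype(int);hi=np.minimum(np.ceil(a.max(0)+10),[640,400]).astype(int)
        m=mask(im)
        inv=cv2.connectedComponentsWithStats(255-m)   # fill slots/bores
        for i in range(1,inv[0]):
            if inv[2][i,4]<400: m[inv[1]==i]=255
        data.append((n,C,lo,tuple(int(v) for v in hi-lo),cv2.GaussianBlur(m,(0,0),.7)[lo[1]:hi[1],lo[0]:hi[0]].astype(float)))
    R=lambda s,p,d:render(s,p,d[0],d[1],d[2],d[3])
    for r in range(rounds):
        for i in range(len(P)):
            oth=[np.max([R(s,p,d) for j,(s,p) in enumerate(zip(shs,P)) if j!=i]+[np.zeros(d[3][::-1],np.uint8)],axis=0) for d in data]
            def cost(v):
                return sum(np.abs(cv2.GaussianBlur(np.maximum(o,R(shs[i],P[i]+v*[.01,.01,.1],d)),(0,0),.7).astype(float)-d[4]).sum()/d[4].sum() for o,d in zip(oth,data))/len(data)
            x=np.zeros(3)
            for s in ((.6,.2) if r==0 else (.2,)):
                q=minimize(cost,x,method="Nelder-Mead",options=dict(initial_simplex=np.r_[[x],x+s*np.eye(3)],xatol=5e-3,fatol=1e-6,maxiter=200));x=q.x
            P[i]=P[i]+x*[.01,.01,.1]
    return P,q.fun
def overlay(v,shs,P,name,box=None,k=1):
    n,im,C=v;im=im.copy()
    for s,p in zip(shs,P): cv2.polylines(im,[np.round(sil(s,p,n,C)[0]*16).astype(int)],True,(255,0,0),1,shift=4)
    if box: im=im[box[1]:box[3],box[0]:box[2]]
    cv2.imwrite(f"pics/{name}.png",cv2.resize(im,None,fx=k,fy=k))
E
python3 - <<'E'
from h import *
w=shot("wrist","w9");print(tool())
P,e=jfit(["panel","arched"],[[.5755,.0215,.178],[.672,.039,.178]],[w])
print(P,e,rel(*P))
overlay(w,["panel","arched"],P,"o9",(200,60,520,300),2)
E
```

```text
(array([ 0.5731, -0.0406,  0.1954,  0.1751]), 0.08483488121970936)
[array([0.57624466, 0.02168561, 0.18131853]), array([0.67162178, 0.03900949, 0.18209624])] 0.01827854248200193 [96.9 -0.2  0. ]
```

View pics/o9.png

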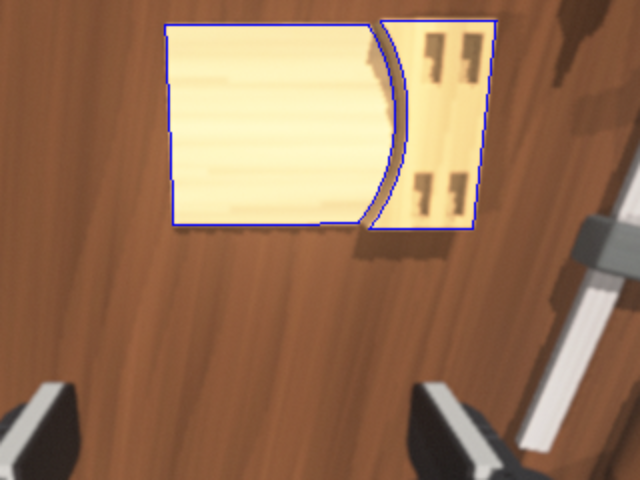

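The overlay fits well: the rail sits at 97 mm against a target of 99 (gap about 3–4 mm), square and centred. I'll recheck it at the end. Now the straight rail.

In the tool's units: 190 mm is 0.19, 152 mm is 0.152, 0.12 rad is 0.0191.

Emit:
arm_command --motion '[85, -0.01, 0.038, 0, 0.0191, 85, -0.02, 0.076, 0, 0.0382, 85, -0.03, 0.114, 0, 0.0573, 85, -0.04, 0.152, 0, 0.0764, 85, -0.05, 0.19, 0, 0.0955]'

```text
t: 11.58
ee_pos: [0.5207, 0.152, 0.1936]
eef_rot: [[-0.706, 0.709, -0.003], [0.709, 0.706, -0.0], [0.002, -0.002, -1.0]]
wrist_force: [0.7, 0.3, -1.0]
finger_gap: 0.085
finger_force: 0.0
```

In the tool's units: 190 mm is 0.19, 152 mm is 0.152, 0.6 rad is 0.0955.

Emit:
arm_command --motion '[85, -0.01, 0.038, 0, 0.0191, 85, -0.02, 0.076, 0, 0.0382, 85, -0.03, 0.114, 0, 0.0573, 85, -0.04, 0.152, 0, 0.0764, 85, -0.05, 0.19, 0, 0.0955]'

```text
t: 12.0
ee_pos: [0.4702, 0.342, 0.1935]
eef_rot: [[-0.983, 0.186, -0.002], [0.186, 0.983, -0.001], [0.002, -0.002, -1.0]]
wrist_force: [0.7, 0.1, 0.0]
finger_gap: 0.085
finger_force: 0.0
```

In the tool's units: -100 mm is -0.1, -80 mm is -0.08, 0.075 rad is 0.0119.

Emit:
arm_command --motion '[85, -0.01, 0.038, -0.02, 0.0119, 85, -0.018, 0.076, -0.05, 0.0119, 85, -0.018, 0.076, -0.08, 0.0119, 85, -0.018, 0.076, -0.1, 0.0119, 85, -0.018, 0.076, -0.1, 0.0119]'

```text
t: 12.42
ee_pos: [0.4491, 0.4141, 0.0882]
eef_rot: [[-0.993, 0.116, -0.01], [0.116, 0.993, -0.008], [0.009, -0.009, -1.0]]
wrist_force: [-1.7, -0.5, -0.8]
finger_gap: 0.0853
finger_force: 0.0
```

Run:
```python
from h import *
w=shot("wrist","w10");print(jfit(["straight"],[[.455,.415,1.45]],[w]),tool())
```

```text
([array([0.45532788, 0.41487666, 1.45234734])], np.float64(0.023674332579899468)) (array([0.4508, 0.4144, 0.0911, 1.4537]), 0.08505007208001901)
```

In the tool's units: -80 mm is -0.08, -60 mm is -0.06.

Emit:
arm_command --motion '[85, 0.004, 0, -0.03, 0, 85, 0.004, 0, -0.06, 0, 85, 0.004, 0, -0.08, 0, 85, 0.004, 0, -0.08, 0, 85, 0.004, 0, -0.08, 0]'

```text
t: 12.88
ee_pos: [0.4584, 0.4152, 0.0155]
eef_rot: [[-0.993, 0.12, -0.001], [0.12, 0.993, -0.001], [0.001, -0.001, -1.0]]
wrist_force: [-0.6, 0.6, 0.4]
finger_gap: 0.0847
finger_force: 0.0
```

In the tool's units: -11 mm is -0.011, -6 mm is -0.006.

Emit:
arm_command --motion '[85, -0.003, 0, -0.006, 0, 85, -0.003, 0, -0.011, 0, 60, -0.003, 0, -0.011, 0, 30, -0.003, 0, -0.011, 0, 30, -0.003, 0, -0.011, 0]'

```text
t: 13.3
ee_pos: [0.4561, 0.4158, 0.0048]
eef_rot: [[-0.993, 0.12, 0.001], [0.12, 0.993, 0.001], [-0.001, 0.001, -1.0]]
wrist_force: [0.1, -0.0, -0.2]
finger_gap: 0.051
finger_force: 0.0
```

Emit:
arm_command --motion '[30, 0, 0, 0, 0, 30, 0, 0, 0, 0]'

```text
t: 13.47
ee_pos: [0.4564, 0.4161, 0.005]
eef_rot: [[-0.993, 0.12, 0.001], [0.12, 0.993, 0.001], [-0.001, 0.002, -1.0]]
wrist_force: [0.7, 1.0, 4.4]
finger_gap: 0.0403
finger_force: 63.0
```

In the tool's units: -90 mm is -0.09, 70 mm is 0.07, -0.36 rad is -0.0573.

Emit:
arm_command --motion '[30, 0, 0, 0.025, 0, 30, 0, 0, 0.055, 0, 30, 0, -0.02, 0.07, -0.0191, 30, 0.004, -0.055, 0.07, -0.0382, 30, 0.008, -0.09, 0.07, -0.0573]'

```text
t: 13.88
ee_pos: [0.4648, 0.3262, 0.0757]
eef_rot: [[-0.886, 0.465, 0.004], [0.465, 0.886, 0.002], [-0.002, 0.004, -1.0]]
wrist_force: [0.9, -0.8, -1.8]
finger_gap: 0.0407
finger_force: 62.4
```

In the tool's units: -185 mm is -0.185, -148 mm is -0.148, -0.6 rad is -0.0955.

Emit:
arm_command --motion '[30, 0.004, -0.037, 0, -0.0191, 30, 0.008, -0.074, 0, -0.0382, 30, 0.012, -0.111, 0, -0.0573, 30, 0.016, -0.148, 0, -0.0764, 30, 0.02, -0.185, 0, -0.0955]'

```text
t: 14.3
ee_pos: [0.4834, 0.1387, 0.0741]
eef_rot: [[-0.467, 0.884, 0.0], [0.884, 0.467, -0.0], [-0.0, 0.0, -1.0]]
wrist_force: [0.4, 0.8, 0.3]
finger_gap: 0.0402
finger_force: 62.3
```

In the tool's units: -133 mm is -0.133, -111 mm is -0.111, -0.31 rad is -0.0493.

Emit:
arm_command --motion '[30, 0.004, -0.037, 0, -0.0191, 30, 0.008, -0.074, 0, -0.0382, 30, 0.012, -0.111, 0, -0.0493, 30, 0.012, -0.133, 0, -0.0493, 30, 0.012, -0.133, 0, -0.0493]'

```text
t: 14.72
ee_pos: [0.4956, 0.0034, 0.0741]
eef_rot: [[-0.174, 0.985, -0.0], [0.985, 0.174, -0.002], [-0.002, -0.0, -1.0]]
wrist_force: [-0.5, -0.8, -1.6]
finger_gap: 0.0405
finger_force: 62.4
```

```bash
python3 -c "
from h import *
viewer.snapshot('wrist');print(tool())"
```

```text
(array([0.4955, 0.0055, 0.074 , 0.1769]), 0.04077438423695274)
```

In the tool's units: -68 mm is -0.068, -66 mm is -0.066.

Emit:
arm_command --motion '[30, 0, 0.001, -0.025, 0, 30, 0, 0.001, -0.045, 0, 30, 0, 0.001, -0.06, 0, 30, 0, 0.001, -0.066, 0, 30, 0, 0.001, -0.068, 0]'

```text
t: 15.18
ee_pos: [0.4939, 0.0095, 0.005]
eef_rot: [[-0.181, 0.983, -0.004], [0.983, 0.181, 0.001], [0.001, -0.004, -1.0]]
wrist_force: [-6.1, 0.9, 11.2]
finger_gap: 0.0403
finger_force: 63.7
```

In the tool's units: 10 mm is 0.01, -1 mm is -0.001.

Emit:
arm_command --motion '[30, 0, 0, -0.001, 0, 50, 0, 0, -0.001, 0, 50, 0, 0, -0.001, 0, 50, 0, 0, -0.001, 0, 60, 0, 0, 0.01, 0]'

```text
t: 15.6
ee_pos: [0.4949, 0.0085, 0.0154]
eef_rot: [[-0.18, 0.984, -0.002], [0.984, 0.18, -0.0], [0.0, -0.002, -1.0]]
wrist_force: [-0.1, -0.7, -0.5]
finger_gap: 0.0594
finger_force: 0.0
```

In the tool's units: 180 mm is 0.18, 140 mm is 0.14.

Emit:
arm_command --motion '[70, 0, 0, 0.02, 0, 85, 0, -0.03, 0.06, 0, 85, 0.03, -0.045, 0.1, 0, 85, 0.06, -0.055, 0.14, 0, 85, 0.08, -0.055, 0.18, 0]'

```text
t: 16.02
ee_pos: [0.5619, -0.0455, 0.1733]
eef_rot: [[-0.178, 0.984, 0.001], [0.984, 0.178, -0.001], [-0.001, 0.001, -1.0]]
wrist_force: [1.3, -0.4, -0.3]
finger_gap: 0.0853
finger_force: 0.0
```

Run:
```python
from h import *
viewer.snapshot("top")
w=shot("wrist","w11");print(tool())
S=["panel","arched","straight"]
P,e=jfit(S,[[.576,.0217,.18],[.672,.039,.18],[.496,.007,.18]],[w])
print(P,e,rel(P[0],P[1]),rel(P[0],P[2]))
overlay(w,S,P,"o11",(140,40,540,300),2)
```

```text
(array([ 0.5701, -0.0455,  0.1788,  0.1798]), 0.08485319187257238)
[array([0.57626001, 0.02186022, 0.17625212]), array([0.67151606, 0.03955742, 0.18442706]), array([0.49439103, 0.00905455, 0.18099879])] 0.017321103048134848 [96.9  0.7  0.5] [-82.8   1.7   0.3]
```

View pics/o11.png

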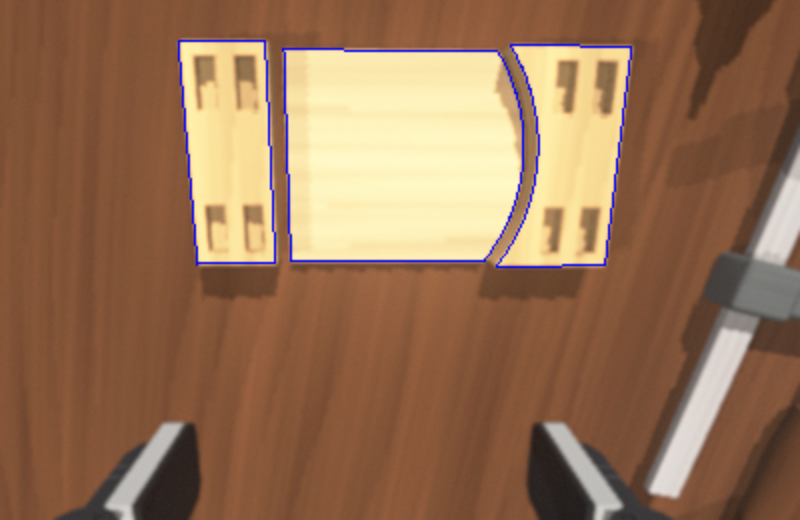

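The joint fit gives the straight rail at −82.8 mm (gap 6.8) and 1.7 mm off centre. The arched rail is at 96.9 mm (gap 2.9). Both sit about 2 mm toward the robot, so I nudge each with a regrasp, starting with the straight rail.

In the tool's units: -130 mm is -0.13, -105 mm is -0.105.

Emit:
arm_command --motion '[85, -0.035, 0.025, -0.035, 0, 85, -0.075, 0.053, -0.07, 0, 85, -0.075, 0.053, -0.105, 0, 85, -0.075, 0.053, -0.13, 0, 85, -0.075, 0.053, -0.13, 0]'

```text
t: 16.53
ee_pos: [0.4769, 0.0098, 0.0352]
eef_rot: [[-0.182, 0.983, -0.015], [0.983, 0.182, 0.0], [0.003, -0.015, -1.0]]
wrist_force: [-2.0, 0.0, -0.3]
finger_gap: 0.085
finger_force: 0.0
```

```bash
python3 -c "
from h import *
viewer.snapshot('wrist');print(tool())"
```

```text
(array([0.4806, 0.0093, 0.0382, 0.1822]), 0.08496008398157397)
```

Emit:
arm_command --motion '[85, 0, 0, 0, 0, 85, 0, 0, 0, 0, 85, 0, 0, 0, 0]'

```text
t: 16.83
ee_pos: [0.49, 0.0086, 0.0436]
eef_rot: [[-0.179, 0.984, 0.006], [0.984, 0.179, 0.0], [-0.001, 0.006, -1.0]]
wrist_force: [-0.1, -0.6, -0.4]
finger_gap: 0.0849
finger_force: 0.0
```

In the tool's units: -28 mm is -0.028, -20 mm is -0.02.

Emit:
arm_command --motion '[85, 0.003, 0, -0.01, 0, 85, 0.003, 0, -0.02, 0, 85, 0.003, 0, -0.028, 0, 85, 0.003, 0, -0.028, 0, 85, 0.003, 0, -0.028, 0]'

```text
t: 17.25
ee_pos: [0.4891, 0.0088, 0.0128]
eef_rot: [[-0.18, 0.984, -0.001], [0.984, 0.18, -0.0], [0.0, -0.001, -1.0]]
wrist_force: [0.3, 0.1, 0.2]
finger_gap: 0.0851
finger_force: 0.0
```

In the tool's units: -8 mm is -0.008, -6 mm is -0.006.

Emit:
arm_command --motion '[85, 0, 0, -0.006, 0, 85, 0, 0, -0.008, 0, 85, 0, 0, -0.008, 0, 85, 0, 0, -0.008, 0]'

```text
t: 17.58
ee_pos: [0.4893, 0.009, 0.0051]
eef_rot: [[-0.18, 0.984, -0.0], [0.984, 0.18, -0.0], [0.0, -0.0, -1.0]]
wrist_force: [-0.1, 0.2, -0.0]
finger_gap: 0.0853
finger_force: 0.0
```

In the tool's units: 7 mm is 0.007, 5 mm is 0.005.

Emit:
arm_command --motion '[85, 0.005, 0, 0, 0, 85, 0.007, 0, 0, 0, 85, 0.007, 0, 0, 0, 60, 0.007, 0, 0, 0, 30, 0.007, 0, 0, 0]'

```text
t: 18.0
ee_pos: [0.4964, 0.009, 0.0052]
eef_rot: [[-0.18, 0.984, -0.0], [0.984, 0.18, -0.0], [-0.0, -0.0, -1.0]]
wrist_force: [0.2, -0.2, 0.5]
finger_gap: 0.0635
finger_force: 0.0
```

Emit:
arm_command --motion '[30, 0, 0, 0, 0, 30, 0, 0, 0, 0, 30, 0, 0, 0, 0, 30, 0, 0, 0, 0]'

```text
t: 18.33
ee_pos: [0.4966, 0.009, 0.0055]
eef_rot: [[-0.18, 0.984, 0.001], [0.984, 0.18, 0.0], [-0.0, 0.001, -1.0]]
wrist_force: [0.1, 0.1, 3.3]
finger_gap: 0.0408
finger_force: 62.1
```

In the tool's units: 10 mm is 0.01, -2 mm is -0.002.

Emit:
arm_command --motion '[30, 0, -0.002, 0, 0, 30, 0, -0.002, 0, 0, 50, 0, -0.002, 0, 0, 50, 0, -0.002, 0, 0, 60, 0, -0.002, 0.01, 0]'

```text
t: 18.75
ee_pos: [0.4943, 0.0066, 0.0135]
eef_rot: [[-0.18, 0.984, -0.004], [0.984, 0.18, -0.001], [-0.0, -0.004, -1.0]]
wrist_force: [0.6, 0.2, -0.6]
finger_gap: 0.0596
finger_force: 0.0
```

In the tool's units: 110 mm is 0.11, 70 mm is 0.07.

Emit:
arm_command --motion '[75, 0, 0, 0.02, 0, 85, 0, 0, 0.05, 0, 85, 0.035, 0.006, 0.05, 0, 85, 0.07, 0.013, 0.05, 0, 85, 0.11, 0.02, 0.05, 0]'

```text
t: 19.17
ee_pos: [0.6064, 0.0267, 0.0658]
eef_rot: [[-0.179, 0.984, -0.0], [0.984, 0.179, -0.001], [-0.001, -0.001, -1.0]]
wrist_force: [0.4, 0.1, -0.4]
finger_gap: 0.0851
finger_force: 0.0
```

Emit:
arm_command --motion '[85, 0.035, 0.006, 0, 0, 85, 0.067, 0.012, 0, 0, 85, 0.067, 0.012, 0, 0, 85, 0.067, 0.012, 0, 0, 85, 0.067, 0.012, 0, 0]'

```text
t: 19.58
ee_pos: [0.6718, 0.0387, 0.064]
eef_rot: [[-0.18, 0.984, -0.003], [0.984, 0.18, -0.001], [-0.0, -0.003, -1.0]]
wrist_force: [0.9, -0.0, 0.1]
finger_gap: 0.0849
finger_force: 0.0
```

In the tool's units: -40 mm is -0.04, -25 mm is -0.025.

Emit:
arm_command --motion '[85, 0, 0, -0.01, 0, 85, 0, 0, -0.025, 0, 85, 0, 0, -0.04, 0, 85, 0, 0, -0.04, 0, 85, 0, 0, -0.04, 0]'

```text
t: 20.0
ee_pos: [0.6708, 0.0386, 0.024]
eef_rot: [[-0.18, 0.984, -0.004], [0.984, 0.18, -0.0], [0.0, -0.004, -1.0]]
wrist_force: [0.2, -0.9, -0.3]
finger_gap: 0.0852
finger_force: 0.0
```

In the tool's units: -19 mm is -0.019, -18 mm is -0.018.

Emit:
arm_command --motion '[85, 0.002, 0, -0.01, 0, 85, 0.003, 0, -0.018, 0, 85, 0.003, 0, -0.019, 0, 85, 0.003, 0, -0.019, 0, 85, 0.003, 0, -0.019, 0]'

```text
t: 20.42
ee_pos: [0.6764, 0.039, 0.0061]
eef_rot: [[-0.18, 0.984, -0.0], [0.984, 0.18, -0.0], [-0.0, -0.0, -1.0]]
wrist_force: [0.2, 0.4, 0.7]
finger_gap: 0.0853
finger_force: 0.0
```

Emit:
arm_command --motion '[60, 0, 0, 0, 0, 30, 0, 0, 0, 0, 30, 0, 0, 0, 0, 30, 0, 0, 0, 0, 30, 0, 0, 0, 0]'

```text
t: 20.83
ee_pos: [0.6769, 0.039, 0.0068]
eef_rot: [[-0.18, 0.984, 0.001], [0.984, 0.18, 0.0], [-0.0, 0.001, -1.0]]
wrist_force: [1.6, 0.0, 3.2]
finger_gap: 0.0406
finger_force: 62.8
```

In the tool's units: 10 mm is 0.01, -3 mm is -0.003.

Emit:
arm_command --motion '[30, -0.002, 0, 0, 0, 30, -0.003, 0, 0, 0, 50, -0.003, 0, 0, 0, 50, -0.003, 0, 0, 0, 60, -0.003, 0, 0.01, 0]'

```text
t: 21.25
ee_pos: [0.6707, 0.0389, 0.0139]
eef_rot: [[-0.18, 0.984, -0.006], [0.984, 0.18, -0.0], [0.001, -0.006, -1.0]]
wrist_force: [-0.8, 0.1, -0.3]
finger_gap: 0.0594
finger_force: 0.0
```

In the tool's units: 140 mm is 0.14, 110 mm is 0.11.

Emit:
arm_command --motion '[75, 0, 0, 0.02, 0, 85, 0, 0, 0.05, 0, 85, -0.02, -0.02, 0.08, 0, 85, -0.05, -0.045, 0.11, 0, 85, -0.08, -0.07, 0.14, 0]'

```text
t: 21.67
ee_pos: [0.602, -0.0236, 0.1486]
eef_rot: [[-0.181, 0.983, 0.001], [0.983, 0.181, -0.0], [-0.0, 0.0, -1.0]]
wrist_force: [0.4, -0.0, -0.8]
finger_gap: 0.085
finger_force: 0.0
```

Emit:
arm_command --motion '[85, 0, 0, 0.04, 0, 85, 0, 0, 0.04, 0, 85, 0, 0, 0.04, 0, 85, 0, 0, 0.04, 0]'

```text
t: 22.0
ee_pos: [0.6027, -0.0233, 0.1877]
eef_rot: [[-0.18, 0.984, 0.001], [0.984, 0.18, 0.0], [-0.0, 0.001, -1.0]]
wrist_force: [-1.0, 0.3, -0.6]
finger_gap: 0.0849
finger_force: 0.0
```

Run:
```python
from h import *
w=shot("wrist","w12");print(tool())
S=["panel","arched","straight"]
P,e=jfit(S,[[.576,.0217,.18],[.674,.039,.18],[.496,.007,.18]],[w])
print(P,e,rel(P[0],P[1]),rel(P[0],P[2]))
```

```text
(array([ 0.6022, -0.0232,  0.1866,  0.1811]), 0.08495080752901427)
[array([0.57637166, 0.02187025, 0.18128458]), array([0.67358936, 0.04008636, 0.17876208]), array([0.49519346, 0.00713021, 0.18448851])] 0.01935117945645905 [98.9  0.4 -0.1] [-82.5   0.1   0.2]
```

The rails are now at 98.9 and −82.5 mm, centred and square. Now the bored stile.

In the tool's units: -110 mm is -0.11, -85 mm is -0.085, 0.12 rad is 0.0191.

Emit:
arm_command --motion '[85, -0.008, -0.02, 0, 0.0191, 85, -0.016, -0.04, 0, 0.0382, 85, -0.024, -0.06, 0, 0.0573, 85, -0.032, -0.085, 0, 0.0764, 85, -0.04, -0.11, 0, 0.0955]'

```text
t: 22.47
ee_pos: [0.5615, -0.1335, 0.1852]
eef_rot: [[-0.709, 0.705, -0.003], [0.705, 0.709, 0.001], [0.003, -0.002, -1.0]]
wrist_force: [-0.2, -0.5, -0.1]
finger_gap: 0.085
finger_force: 0.0
```

In the tool's units: -138 mm is -0.138, -112 mm is -0.112, 0.6 rad is 0.0955.

Emit:
arm_command --motion '[85, -0.01, -0.028, 0, 0.0191, 85, -0.02, -0.056, 0, 0.0382, 85, -0.03, -0.084, 0, 0.0573, 85, -0.036, -0.112, -0.005, 0.0764, 85, -0.036, -0.138, -0.01, 0.0955]'

```text
t: 22.88
ee_pos: [0.5248, -0.2721, 0.1755]
eef_rot: [[-0.983, 0.183, -0.003], [0.183, 0.983, 0.001], [0.003, 0.001, -1.0]]
wrist_force: [0.7, 0.6, -0.8]
finger_gap: 0.085
finger_force: 0.0
```

In the tool's units: -50 mm is -0.05, -40 mm is -0.04, 0.26 rad is 0.0414.

Emit:
arm_command --motion '[85, 0, 0, -0.02, 0.0191, 85, 0, 0, -0.04, 0.0382, 85, 0, 0, -0.05, 0.0414, 85, 0, 0, -0.05, 0.0414, 85, 0, 0, -0.05, 0.0414]'

```text
t: 23.3
ee_pos: [0.5259, -0.2705, 0.1257]
eef_rot: [[-0.998, -0.069, -0.003], [-0.069, 0.998, 0.001], [0.003, 0.002, -1.0]]
wrist_force: [-0.0, 0.6, 0.2]
finger_gap: 0.0849
finger_force: 0.0
```

Run:
```python
from h import *
w=shot("wrist","w13");print(tool())
P,e=jfit(["stile"],[[.5265,-.272,.07]],[w]);print(P,e)
w=load("w4");P,e=jfit(["stile","stile"],[[.5265,-.272,.07],[.456,-.414,.055]],[w]);print(P,e)
overlay(w,["stile"]*2,P,"o13")
```

```text
(array([ 0.5268, -0.2709,  0.1269,  1.6399]), 0.08508120612854417)
[array([ 0.5262526 , -0.271989  ,  0.06904056])] 0.011745546833570212
[array([ 0.5263848 , -0.27198716,  0.06959557]), array([ 0.45657188, -0.4144418 ,  0.05213709])] 0.052811971933534735
```

View pics/w13.png

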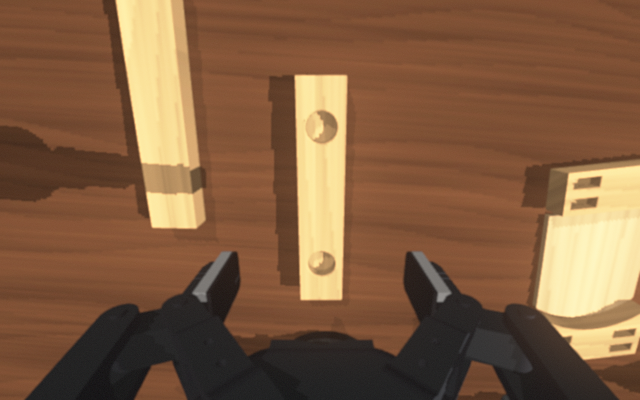

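The bored stile, with bores at (321,126) and (320,263), is centred between the fingers. I descend and grip.

In the tool's units: -105 mm is -0.105, -95 mm is -0.095.

Emit:
arm_command --motion '[85, 0, -0.001, -0.035, 0, 85, 0, -0.001, -0.07, 0, 85, 0, -0.001, -0.095, 0, 85, 0, -0.001, -0.105, 0, 85, 0, -0.001, -0.105, 0]'

```text
t: 23.77
ee_pos: [0.5254, -0.2713, 0.0203]
eef_rot: [[-0.998, -0.07, -0.003], [-0.07, 0.998, 0.002], [0.003, 0.002, -1.0]]
wrist_force: [-0.5, 0.7, 0.1]
finger_gap: 0.0852
finger_force: 0.0
```

In the tool's units: -14 mm is -0.014, -10 mm is -0.01.

Emit:
arm_command --motion '[85, 0, 0, -0.005, 0, 85, 0, 0, -0.01, 0, 85, 0, 0, -0.014, 0, 85, 0, 0, -0.014, 0]'

```text
t: 24.1
ee_pos: [0.5271, -0.2725, 0.0084]
eef_rot: [[-0.998, -0.07, 0.001], [-0.07, 0.998, -0.001], [-0.001, -0.001, -1.0]]
wrist_force: [0.1, -0.2, -0.9]
finger_gap: 0.085
finger_force: 0.0
```

In the tool's units: -4 mm is -0.004, -1 mm is -0.001.

Emit:
arm_command --motion '[85, -0.001, 0, -0.004, 0, 60, -0.001, 0, -0.004, 0, 30, -0.001, 0, -0.004, 0, 30, -0.001, 0, -0.004, 0, 30, -0.001, 0, -0.004, 0]'

```text
t: 24.52
ee_pos: [0.5259, -0.2725, 0.0046]
eef_rot: [[-0.998, -0.07, 0.001], [-0.07, 0.998, -0.0], [-0.001, -0.0, -1.0]]
wrist_force: [0.4, -0.4, 1.9]
finger_gap: 0.0407
finger_force: 62.7
```

In the tool's units: 80 mm is 0.08, 50 mm is 0.05.

Emit:
arm_command --motion '[30, 0, 0, 0, 0, 30, 0, 0, 0.02, 0, 30, 0, 0, 0.05, 0, 30, 0, 0, 0.08, 0, 30, 0, 0, 0.08, 0]'

```text
t: 24.93
ee_pos: [0.5292, -0.2742, 0.0896]
eef_rot: [[-0.998, -0.07, 0.009], [-0.07, 0.998, -0.004], [-0.008, -0.005, -1.0]]
wrist_force: [1.2, -0.4, -0.8]
finger_gap: 0.0406
finger_force: 62.7
```

In the tool's units: 190 mm is 0.19, 152 mm is 0.152, 0.11 rad is 0.0175.

Emit:
arm_command --motion '[30, 0.005, 0.038, 0, 0.008, 30, 0.01, 0.076, 0, 0.0175, 30, 0.015, 0.114, 0, 0.0175, 30, 0.02, 0.152, 0, 0.0175, 30, 0.025, 0.19, 0, 0.0175]'

```text
t: 25.35
ee_pos: [0.55, -0.0807, 0.0833]
eef_rot: [[-0.984, -0.179, -0.001], [-0.179, 0.984, 0.0], [0.001, 0.0, -1.0]]
wrist_force: [0.8, 0.5, -0.9]
finger_gap: 0.0406
finger_force: 62.7
```

Emit:
arm_command --motion '[30, 0.005, 0.038, 0, 0, 30, 0.01, 0.076, 0, 0, 30, 0.015, 0.114, 0, 0, 30, 0.019, 0.152, 0, 0, 30, 0.019, 0.186, 0, 0]'

```text
t: 25.77
ee_pos: [0.5699, 0.1061, 0.0834]
eef_rot: [[-0.984, -0.18, 0.0], [-0.18, 0.984, 0.0], [-0.0, 0.0, -1.0]]
wrist_force: [0.3, 0.3, -1.3]
finger_gap: 0.0406
finger_force: 62.7
```

Emit:
arm_command --motion '[30, 0, 0, 0, 0, 30, 0, 0, 0, 0, 30, 0, 0, 0, 0, 30, 0, 0, 0, 0]'

```text
t: 26.1
ee_pos: [0.5691, 0.1025, 0.0835]
eef_rot: [[-0.984, -0.178, -0.001], [-0.178, 0.984, -0.001], [0.001, -0.001, -1.0]]
wrist_force: [-0.2, -0.2, -0.9]
finger_gap: 0.0404
finger_force: 62.7
```

In the tool's units: -70 mm is -0.07, -55 mm is -0.055.

Emit:
arm_command --motion '[30, 0.001, 0.001, -0.03, 0, 30, 0.001, 0.001, -0.055, 0, 30, 0.001, 0.001, -0.07, 0, 30, 0.001, 0.001, -0.07, 0, 30, 0.001, 0.001, -0.07, 0]'

```text
t: 26.52
ee_pos: [0.5696, 0.1031, 0.0132]
eef_rot: [[-0.984, -0.177, -0.002], [-0.177, 0.984, -0.001], [0.003, -0.0, -1.0]]
wrist_force: [-0.8, -0.5, -0.6]
finger_gap: 0.0408
finger_force: 62.6
```

In the tool's units: -8 mm is -0.008, -4 mm is -0.004.

Emit:
arm_command --motion '[30, 0, 0, -0.004, 0, 30, 0, 0, -0.008, 0, 30, 0, 0, -0.008, 0, 55, 0, 0, -0.008, 0, 55, 0, 0, -0.008, 0]'

```text
t: 26.93
ee_pos: [0.5712, 0.1048, 0.0066]
eef_rot: [[-0.984, -0.179, 0.001], [-0.179, 0.984, 0.0], [-0.001, 0.0, -1.0]]
wrist_force: [0.1, -0.5, 0.7]
finger_gap: 0.0553
finger_force: 0.0
```

In the tool's units: 110 mm is 0.11, 80 mm is 0.08.

Emit:
arm_command --motion '[55, 0, 0, 0, 0, 60, 0, 0, 0.01, 0, 75, 0, 0, 0.04, 0, 85, -0.01, -0.03, 0.08, 0, 85, -0.02, -0.07, 0.11, 0]'

```text
t: 27.35
ee_pos: [0.5554, 0.0499, 0.1073]
eef_rot: [[-0.983, -0.183, 0.003], [-0.183, 0.983, 0.001], [-0.003, 0.0, -1.0]]
wrist_force: [0.1, -0.0, 0.7]
finger_gap: 0.0851
finger_force: 0.0
```

In the tool's units: 70 mm is 0.07, -40 mm is -0.04.

Emit:
arm_command --motion '[85, -0.02, 0, 0.04, 0, 85, -0.04, 0, 0.07, 0, 85, -0.04, 0, 0.07, 0, 85, -0.04, 0, 0.07, 0, 85, -0.04, 0, 0.07, 0]'

```text
t: 27.77
ee_pos: [0.5146, 0.0487, 0.1751]
eef_rot: [[-0.984, -0.179, 0.002], [-0.179, 0.984, 0.0], [-0.002, -0.0, -1.0]]
wrist_force: [0.1, -0.1, -0.9]
finger_gap: 0.0847
finger_force: 0.0
```

Run:
```python
from h import *
w=shot("wrist","w14");print(tool())
S=["panel","arched","straight","stile"]
P,e=jfit(S,[[.5763,.0219,.18],[.6736,.0395,.18],[.4952,.007,.18],[.5700,.103,.18]],[w])
print(P,e,[rel(P[0],p) for p in P[1:]])
overlay(w,S,P,"o14",(170,40,570,340),2)
```

```text
(array([0.5141, 0.0487, 0.1741, 1.7513]), 0.0848937521184368)
[array([0.57638559, 0.02172158, 0.17597656]), array([0.6723343 , 0.03999136, 0.18541319]), array([0.49624303, 0.00738524, 0.18155884]), array([0.57155423, 0.10409188, 0.18241075])] 0.013749781478957022 [array([97.7,  1.2,  0.5]), array([-81.4,  -0.1,   0.3]), array([ 9.7, 81.9,  0.4])]
```

View pics/o14.png

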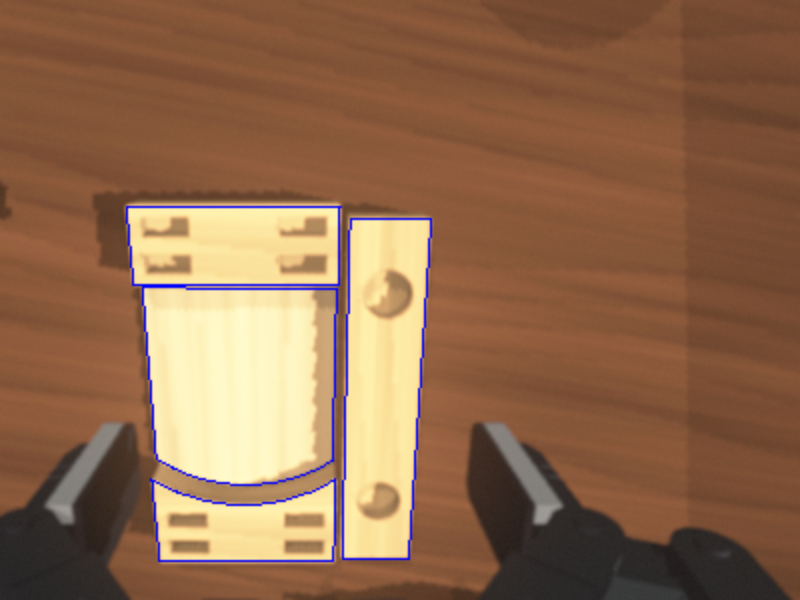

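The bored stile is in place at (9.7, 81.9) mm in the panel frame, within 0.4°. The rails are undisturbed. Last piece: the plain stile.

In the tool's units: -200 mm is -0.2, -160 mm is -0.16, -0.128 rad is -0.0204.

Emit:
arm_command --motion '[85, -0.005, -0.04, 0, -0.0095, 85, -0.01, -0.08, 0, -0.0204, 85, -0.015, -0.12, 0, -0.0204, 85, -0.02, -0.16, 0, -0.0204, 85, -0.025, -0.2, 0, -0.0204]'

```text
t: 28.23
ee_pos: [0.4884, -0.1527, 0.1727]
eef_rot: [[-0.999, -0.053, -0.003], [-0.053, 0.999, 0.001], [0.003, 0.001, -1.0]]
wrist_force: [1.2, -0.2, -0.4]
finger_gap: 0.0852
finger_force: 0.0
```

In the tool's units: -200 mm is -0.2, -160 mm is -0.16.

Emit:
arm_command --motion '[85, -0.005, -0.04, 0, 0, 85, -0.01, -0.08, 0, 0, 85, -0.015, -0.12, 0, 0, 85, -0.02, -0.16, 0, 0, 85, -0.025, -0.2, 0, 0]'

```text
t: 28.65
ee_pos: [0.4633, -0.3529, 0.1724]
eef_rot: [[-0.999, -0.052, -0.003], [-0.052, 0.999, 0.002], [0.002, 0.002, -1.0]]
wrist_force: [0.8, -0.3, 0.2]
finger_gap: 0.0854
finger_force: 0.0
```

In the tool's units: -63 mm is -0.063, -50 mm is -0.05.

Emit:
arm_command --motion '[85, -0.007, -0.035, 0, 0, 85, -0.007, -0.063, -0.025, 0, 85, -0.007, -0.063, -0.05, 0, 85, -0.007, -0.063, -0.05, 0, 85, -0.007, -0.063, -0.05, 0]'

```text
t: 29.07
ee_pos: [0.4554, -0.4128, 0.1213]
eef_rot: [[-0.999, -0.052, -0.006], [-0.052, 0.999, 0.005], [0.005, 0.006, -1.0]]
wrist_force: [0.0, 0.2, -0.2]
finger_gap: 0.085
finger_force: 0.0
```

Run:
```python
from h import *
w=shot("wrist","w15");print(tool())
P,e=jfit(["stile"],[[.4566,-.4144,.052]],[w]);print(P,e)
```

```text
(array([ 0.4566, -0.4132,  0.1231,  1.6236]), 0.08474898401676562)
[array([ 0.45638547, -0.41386623,  0.05190628])] 0.020378868168592027
```

In the tool's units: -104 mm is -0.104, -95 mm is -0.095.

Emit:
arm_command --motion '[85, 0, -0.001, -0.035, 0, 85, 0, -0.001, -0.07, 0, 85, 0, -0.001, -0.095, 0, 85, 0, -0.001, -0.104, 0, 85, 0, -0.001, -0.104, 0]'

```text
t: 29.53
ee_pos: [0.4566, -0.4135, 0.0193]
eef_rot: [[-0.999, -0.054, -0.003], [-0.054, 0.999, 0.003], [0.003, 0.003, -1.0]]
wrist_force: [0.4, 0.3, -0.0]
finger_gap: 0.0846
finger_force: 0.0
```

In the tool's units: -14 mm is -0.014, -10 mm is -0.01.

Emit:
arm_command --motion '[85, 0, 0, -0.005, 0, 85, 0, 0, -0.01, 0, 85, 0, 0, -0.014, 0, 85, 0, 0, -0.014, 0]'

```text
t: 29.87
ee_pos: [0.4576, -0.4157, 0.007]
eef_rot: [[-0.999, -0.052, 0.001], [-0.052, 0.999, -0.001], [-0.001, -0.001, -1.0]]
wrist_force: [-0.3, 0.3, 0.7]
finger_gap: 0.0851
finger_force: 0.0
```

In the tool's units: -3 mm is -0.003, -1 mm is -0.001.

Emit:
arm_command --motion '[85, -0.001, 0.001, -0.003, 0, 60, -0.001, 0.001, -0.003, 0, 30, -0.001, 0.001, -0.003, 0, 30, -0.001, 0.001, -0.003, 0, 30, -0.001, 0.001, -0.003, 0]'

```text
t: 30.28
ee_pos: [0.4565, -0.4146, 0.0042]
eef_rot: [[-0.999, -0.052, 0.001], [-0.052, 0.999, -0.0], [-0.001, -0.0, -1.0]]
wrist_force: [0.8, 0.1, 1.8]
finger_gap: 0.0402
finger_force: 62.8
```

In the tool's units: 80 mm is 0.08, 50 mm is 0.05.

Emit:
arm_command --motion '[30, 0, 0, 0, 0, 30, 0, 0, 0.02, 0, 30, 0, 0, 0.05, 0, 30, 0, 0, 0.08, 0, 30, 0, 0, 0.08, 0]'

```text
t: 30.7
ee_pos: [0.4592, -0.4172, 0.0894]
eef_rot: [[-0.999, -0.052, 0.007], [-0.052, 0.999, -0.007], [-0.007, -0.007, -1.0]]
wrist_force: [0.3, -1.0, -1.5]
finger_gap: 0.0401
finger_force: 62.8
```

In the tool's units: 189 mm is 0.189, 152 mm is 0.152, 0.128 rad is 0.0204.

Emit:
arm_command --motion '[30, 0.015, 0.038, 0, 0.0095, 30, 0.03, 0.076, 0, 0.0204, 30, 0.045, 0.114, 0, 0.0204, 30, 0.06, 0.152, 0, 0.0204, 30, 0.075, 0.189, 0, 0.0204]'

```text
t: 31.12
ee_pos: [0.531, -0.2235, 0.0829]
eef_rot: [[-0.984, -0.179, -0.001], [-0.179, 0.984, 0.0], [0.001, 0.001, -1.0]]
wrist_force: [1.1, -0.2, -2.7]
finger_gap: 0.0405
finger_force: 62.8
```

In the tool's units: 169 mm is 0.169, 145 mm is 0.145.

Emit:
arm_command --motion '[30, 0.015, 0.038, 0, 0, 30, 0.03, 0.076, 0, 0, 30, 0.045, 0.114, 0, 0, 30, 0.06, 0.145, 0, 0, 30, 0.068, 0.169, 0, 0]'

```text
t: 31.53
ee_pos: [0.6004, -0.0533, 0.0829]
eef_rot: [[-0.983, -0.182, 0.001], [-0.182, 0.983, 0.001], [-0.001, 0.001, -1.0]]
wrist_force: [0.2, -0.2, -1.3]
finger_gap: 0.0404
finger_force: 62.8
```

Emit:
arm_command --motion '[30, 0, 0, 0, 0, 30, 0, 0, 0, 0, 30, 0, 0, 0, 0, 30, 0, 0, 0, 0]'

```text
t: 31.87
ee_pos: [0.5984, -0.0575, 0.083]
eef_rot: [[-0.984, -0.178, -0.001], [-0.178, 0.984, -0.0], [0.001, -0.0, -1.0]]
wrist_force: [-0.2, -0.1, -1.0]
finger_gap: 0.0406
finger_force: 62.7
```

Emit:
arm_command --motion '[30, 0.001, 0.001, -0.03, 0, 30, 0.001, 0.001, -0.055, 0, 30, 0.001, 0.001, -0.07, 0, 30, 0.001, 0.001, -0.07, 0, 30, 0.001, 0.001, -0.07, 0]'

```text
t: 32.28
ee_pos: [0.5988, -0.0566, 0.0128]
eef_rot: [[-0.984, -0.177, -0.003], [-0.177, 0.984, 0.0], [0.003, 0.001, -1.0]]
wrist_force: [-0.2, 0.1, -0.1]
finger_gap: 0.0406
finger_force: 62.7
```

In the tool's units: -8 mm is -0.008, -4 mm is -0.004.

Emit:
arm_command --motion '[30, 0, 0, -0.004, 0, 30, 0, 0, -0.008, 0, 30, 0, 0, -0.008, 0, 30, 0, 0, -0.008, 0]'

```text
t: 32.62
ee_pos: [0.6006, -0.0556, 0.0061]
eef_rot: [[-0.984, -0.179, 0.001], [-0.179, 0.984, -0.0], [-0.001, -0.0, -1.0]]
wrist_force: [0.6, 0.4, -0.5]
finger_gap: 0.0407
finger_force: 62.7
```

In the tool's units: -2 mm is -0.002, -1 mm is -0.001.

Emit:
arm_command --motion '[30, -0.001, -0.001, -0.002, 0, 30, -0.001, -0.001, -0.002, 0, 55, -0.001, -0.001, -0.002, 0, 55, -0.001, -0.001, -0.002, 0, 55, -0.001, -0.001, -0.001, 0]'

```text
t: 33.03
ee_pos: [0.599, -0.0564, 0.0045]
eef_rot: [[-0.984, -0.179, -0.0], [-0.179, 0.984, 0.0], [0.0, 0.0, -1.0]]
wrist_force: [-1.0, 0.1, -0.4]
finger_gap: 0.0555
finger_force: 0.0
```

In the tool's units: 150 mm is 0.15, 115 mm is 0.115.

Emit:
arm_command --motion '[60, 0, 0, 0.01, 0, 75, 0, 0, 0.04, 0, 85, -0.015, 0.03, 0.08, 0, 85, -0.04, 0.06, 0.115, 0, 85, -0.07, 0.07, 0.15, 0]'

```text
t: 33.45
ee_pos: [0.5449, 0.0068, 0.1377]
eef_rot: [[-0.984, -0.18, 0.002], [-0.18, 0.984, 0.001], [-0.002, 0.001, -1.0]]
wrist_force: [0.1, 0.5, -0.1]
finger_gap: 0.0849
finger_force: 0.0
```

In the tool's units: 50 mm is 0.05, 35 mm is 0.035.

Emit:
arm_command --motion '[85, -0.015, 0, 0.035, 0, 85, -0.015, 0, 0.05, 0, 85, -0.015, 0, 0.05, 0, 85, -0.015, 0, 0.05, 0, 85, -0.015, 0, 0.05, 0]'

```text
t: 33.87
ee_pos: [0.5289, 0.0051, 0.1854]
eef_rot: [[-0.984, -0.179, -0.0], [-0.179, 0.984, 0.0], [0.0, 0.0, -1.0]]
wrist_force: [-0.7, -0.2, -0.7]
finger_gap: 0.085
finger_force: 0.0
```

Run:
```python
from h import *
w=shot("wrist","w16");print(tool())
S=["panel","arched","straight","stile","stile"]
P,e=jfit(S,[[.5763,.0219,.18],[.673,.0395,.18],[.4957,.007,.18],[.5715,.104,.18],[.599,-.0565,.18]],[w])
print(P,e,[rel(P[0],p) for p in P[1:]])
overlay(w,S,P,"o16",(120,40,520,340),2)
```

```text
(array([0.5285, 0.0051, 0.1847, 1.7507]), 0.0849166293259845)
[array([0.57658034, 0.02153545, 0.18223791]), array([0.67250546, 0.03995646, 0.17923962]), array([0.49636587, 0.00751053, 0.18015126]), array([0.57190488, 0.10413936, 0.18301498]), array([ 0.60038441, -0.05795955,  0.18243488])] 0.03017317035999063 [array([97.7,  0.7, -0.2]), array([-81.4,   0.7,  -0.1]), array([10.4, 82.1,  0. ]), array([  9. , -82.5,   0. ])]
```

View pics/o16.png

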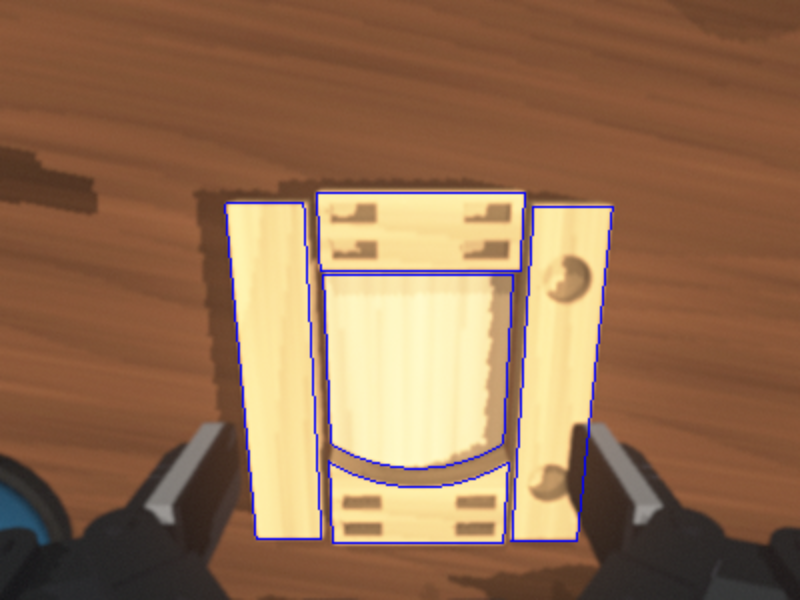

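The final view shows all four pieces square around the panel with gaps of about 4, 5, 6 and 6.5 mm. The arm is clear.

```bash
python3 -c "
from h import *
print(robot.job_done())"
```

```text
the job is handed in; nothing more can be done
None
```

The door is set out and handed in: both rails and both stiles lie square around the panel with gaps of about 4–6.5 mm, and the sander, glue bottle and clamp were not touched.

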